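# Seat the slide carrier under the stage lip and hold it home

### The job

Pick up the slide carrier from the rubber mat and lay it flat on the microscope stage, nose towards the lip but still clear of it, with its long edge flush against the fence, and let it rest there for a moment. Then slide it along the fence so that its nose goes in under the lip and pushes the hidden spring plunger back until the carrier is fully home, still flush with the fence. Finish while holding it pressed home with the gripper (the spring pushes it back out if you let go), and do not disturb the other things on the bench.

Things in the scene. Friction and masses are not known exactly. Their poses are not given: they have to be found in the camera images.
- carrier: loose slide carrier, 0.11 to 0.22 kg: flat aluminium plate 130 (x) x 50 (y) x 6 (z) mm, a glass slide on top and an upright black grip block near its rear end. Origin: centre of the underside; x runs lengthwise to the nose (the end far from the block), y to its left, z up. It starts flat on the mat, nose within 60 degrees of straight away from the robot
- carrier_nose (a point): middle of the carrier's nose end, at underside level (x = 65, y = 0, z = 0 mm in the carrier's frame)
- carrier_grip (a point): point inside the carrier's upright grip block, to grasp at (x = -40, y = 0, z = 29 mm in the carrier's frame). The block is 36 (x) x 14 (y) x 34 (z) mm, centred at x = -40, y = 0 and standing on the plate, its top 40 mm above the carrier's underside
- stage: fixed black stage plate 240 (x) x 130 (y) mm on a round pedestal, flat top 50 mm above the bench. Origin: on the bench under the plate's centre; x points to the lip end, y to the fence side. Aluminium fence 9 mm high above the plate, straight inner face at y = 35 mm, from x = -110 to 110 mm. A carrier that is home has its origin at x = 45, y = 10, z = 50 mm and the stage's heading
- lip_edge (a point): front edge of the steel lip, on its top (x = 86, y = 10, z = 63 mm in the stage's frame). The lip is 4 mm thick, spans x = 86 to 120 and y = -25 to 47 mm, and leaves a slot 9 mm high above the plate
- seat_corner (a point): corner on the plate where the fence's inner face meets the rigid back wall that closes the slot under the lip (x = 110, y = 35, z = 50 mm in the stage's frame); home means the carrier's nose touches this wall and its left long edge the fence
- plunger (a joint): spring plunger in the back wall, hidden under the lip, 20 mm wide, centred at y = 10 mm: 0 = out (its face 6 mm in front of the back wall, at x = 104 mm), 0.006 m = pushed fully back, level with the wall. It resists with about 3.6 N at the start and 9 N fully back. A thin pin sticks out behind the lip housing by 4 mm at rest and 10 mm when fully pushed
- mat: fixed black rubber mat 200 x 160 x 3 mm on which the carrier starts; origin at the centre of its underside
- slide_box: bystander: closed slide box 87 x 102 x 35 mm, origin at the centre of its underside; leave it alone
- eyepiece: bystander: black eyepiece standing up, 38 mm wide, 56 mm high, origin at its underside; leave it alone
- oil_bottle: bystander: small oil bottle 32 mm wide, 70 mm high, origin at its underside; leave it alone
- filter_case: bystander: clear flat filter case 55 x 55 x 12 mm, origin at its underside; leave it alone
There are look-alikes about, which are no part of the job. Several things look just like the carrier: the one meant starts nearest to the robot's base.

How it is judged:
By the outcome, as a careful person would: the job done as asked, in the order asked, and still so for the second after the job is handed in, while the arm keeps its last pose, push and grip.
It also fails if it takes over 70 s, if anything falls off the work surface, if the arm or the gripper's body presses on something with over 40 N, if the wrist force passes 120 N, or if a joint passes its speed limit or range.

### The arm

A 6-joint arm with a two-finger parallel gripper is mounted at the origin on the work surface. World frame = base frame: x ahead of the robot, y to its left, z up, the work surface at z = 0. Lengths are in m, angles in rad, forces in N, time in s.
With the tool pointing down it reaches from about 0.375 to 0.975 m from the base axis. Payload 3.8 kg.
Tool frame: the origin (TCP) lies at the very end of the fingers, on their centre line; the grasp point (between the pads) lies 19 mm behind it; z points along the fingers, y is the line along which they close (so a half turn about z gives the same grasp; the last joint's range is limited). The gripper opens to 88 mm and grips with 3 to 60 N. Pads are 18 mm wide; open, the fingers measure 123 mm over their backs; the gripper's body (75 mm by 187 mm) begins 45 mm behind the grasp point.
Start: joints at [1.141, 0.264, 1.604, -0, 1.274, -0.037], TCP at [0.258, 0.624, 0.239] pointing down, gripper open.
Joint ranges: [-2.63, 2.63], [-0.94, 2.18], [0.31, 2.57], [-1.31, 4.45], [0, 2.66], [-2.55, 2.55]. Speed limits (rad/s): [2.57, 2.57, 3.14, 3.14, 3.14, 3.14].

### API

Orientations are given as a rotation vector (axis times angle).
In Python, from cell import robot, optics, ticket gives the robot as it stands. The module is installed in compiled form; this text tells all that it offers.
- The arm moves only by the shell command python3 -m inch 'ROWS' [FORCE]. ROWS is JSON, a list of rows, each a list of 5 numbers: the finger opening in mm, from 0 to 88.1, then the shift along the tool's x, y, z in mm, then the turn about the tool's z in degrees. A call has 1 to 10 rows; each row shifts and turns the commanded pose from where the row before left it, along the tool's axes as they then stand; what a row does not reach is not made up. A row lasts 1/10 s, in which the tool goes at most 50 mm and 8.59 degrees, less where a joint would pass 70% of its speed; a pose out of reach is approached as far as the arm can. A call is refused whole if a number of a shift passes 50 or a number of a turn 8.59, either way. A call with a gripper value outside its range is refused whole. The fingers move at their own pace and stop on an object; FORCE is the grip in N (left out, the last holds). Time passes only in rows, so rows that do not move let the fingers close. It gives the time, the measured TCP pose, the force and the opening at its end, in the units of the state.
- robot.sense(): the state, without advancing time (a new reading comes with each control period).
- optics.camera(name): name is "scene" or "top" or "wrist"; returns the picture (480x640x3 uint8, red, green, blue); there is no depth.
- optics.camera_model(name): a dict with "fx", "fy", "cx", "cy" (pixels), "R" (3x3) and "t" (3): a world point X has camera coordinates R X + t. Camera axes: x right, y down, z forward; pixel columns grow to the right and rows downward; lengths in m; the calibration is good to about 2 mm. A picture is of the moment at which its call begins: read the wrist's pose just before it. camera_model takes no time and is no camera call; for the wrist camera it gives the pose at the moment of the call.
- ticket.sign_off(): hands the job in, once; it reports no verdict.
The state is a dict: "clock": time; "qpos": joint angles; "joint_velocities": joint speeds; "joint_torque": joint torques, N m; "tcp_pos": TCP position; "tcp_rot": TCP orientation; "force": force on the tool from outside, world axes, zero at the start; "torque": the same for the moment, N m; "width": finger opening in m.
Only numpy, scipy, OpenCV 4.12 (cv2) and the standard library are available. Lean on these libraries where they do the work, as an engineer would, in place of code of your own. Each camera call takes 0.05 s, during which the arm holds its last target. There are 200 camera calls.

## Working session

There is one attempt and no reset: what is moved stays moved. The work goes in short steps, Python scripts to look and compute and a shell command to move; the robot and the scene stay as the last step left them, time stands still between calls to the robot, and variables do not carry over. Pictures are saved under pics/ and viewed, on a budget of 10 in all, crops included, one or two more only if the job needs it, and the job is handed in when it is done.

```bash
mkdir -p pics; python3 - <<'E'
from cell import robot, optics
import cv2
print(robot.sense())
for n in ("top","scene"):
    im=optics.camera(n); cv2.imwrite(f"pics/{n}0.png",im[:,:,::-1])
    m=optics.camera_model(n); print(n,m)
E
```

```text
{'clock': 0.0, 'qpos': array([ 1.14110300e+00,  2.64757088e-01,  1.60536601e+00,  1.41730712e-06,
        1.27369189e+00, -3.69031432e-02]), 'joint_velocities': array([ 0.00188388, -0.00022294, -0.00018748, -0.00046005, -0.00041591,
        0.00229153]), 'joint_torque': array([-2.32882710e-03, -5.02119470e+01, -3.56864870e+01,  7.24459905e-02,
        2.94537877e-02, -1.35129676e-04]), 'tcp_pos': array([0.25807641, 0.62295014, 0.23738967]), 'tcp_rot': array([-0.61293445, -3.08069279,  0.00339521]), 'force': array([ 0.67916077, -0.33379637,  0.95541605]), 'torque': array([ 0.04475431, -0.01243418,  0.02785178]), 'width': 0.08838712822388373}
top {'fx': 442.86159273142846, 'fy': 442.86159273142846, 'cx': 315.0544593423171, 'cy': 243.19603169750687, 'R': array([[-0.01643606, -0.99971907, -0.01707713],
       [-0.98654434,  0.01899334, -0.16238694],
       [ 0.16266567,  0.01417834, -0.98657937]]), 't': array([-0.17864599,  0.59409002,  0.9913849 ])}
scene {'fx': 454.4047369196621, 'fy': 454.4047369196621, 'cx': 310.57692354006554, 'cy': 236.051032589315, 'R': array([[ 0.57309507,  0.81923674,  0.02032749],
       [ 0.49415633, -0.32568524, -0.80606367],
       [-0.65373661,  0.47199608, -0.59147963]]), 't': array([-0.20145384, -0.31197237,  1.45886323])}
```

View pics/top0.png

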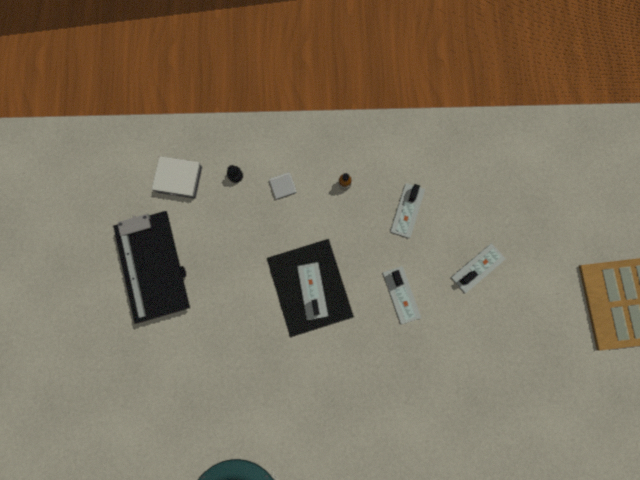

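View pics/scene0.png

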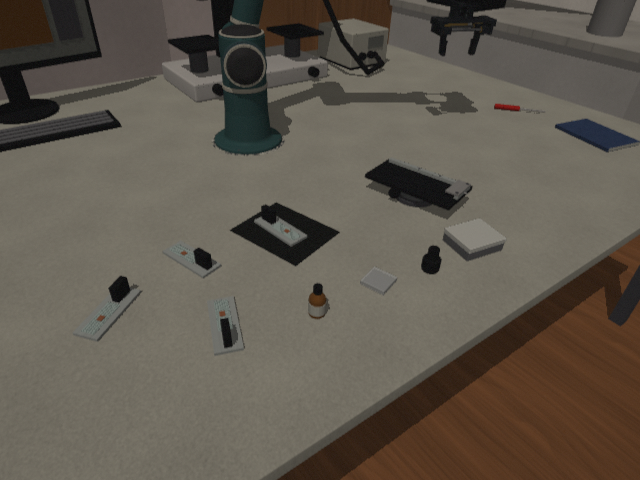

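Top view: four carrier look-alikes at (313,290) on the mat, (401,296), (479,268) and (406,210). The base is near (235,470), so the one on the mat is nearest, and it is also the only one on the mat. The stage is at (150,268), with the lip at its far end (135,222) and the fence on its left. I'll confirm this in a crop and measure.

```bash
cat > h.py <<'E'
import numpy as np, cv2
from scipy.spatial.transform import Rotation as Ro
def px2w(m,u,v,z):
    d=m["R"].T@np.array([(u-m["cx"])/m["fx"],(v-m["cy"])/m["fy"],1]); c=-m["R"].T@m["t"]
    return c+d*(z-c[2])/d[2]
def w2px(m,X):
    p=m["R"]@np.asarray(X,float)+m["t"]; return np.array([m["fx"]*p[0]/p[2]+m["cx"],m["fy"]*p[1]/p[2]+m["cy"]])
def tool(s):
    return np.asarray(s["tcp_pos"]),Ro.from_rotvec(s["tcp_rot"]).as_matrix()
E
python3 - <<'E'
from h import *
from cell import optics
m=optics.camera_model("top")
for p in [(313,290),(401,296),(479,268),(406,210)]:
    X=px2w(m,*p,.01); print(p,X.round(3),np.hypot(*X[:2]).round(3))
im=cv2.imread("pics/top0.png")
a=cv2.resize(im[232:342,262:362],None,fx=4,fy=4,interpolation=cv2.INTER_CUBIC)
b=cv2.resize(im[205:333,105:195],None,fx=4,fy=4,interpolation=cv2.INTER_CUBIC)
o=np.zeros((512,780,3),np.uint8); o[:440,:400]=a; o[:512,410:770]=b
cv2.imwrite("pics/crop1.png",o)
E
```

```text
(313, 290) [ 0.484 -0.182  0.01 ] 0.517
(401, 296) [ 0.466 -0.391  0.01 ] 0.608
(479, 268) [ 0.529 -0.58   0.01 ] 0.785
(406, 210) [ 0.675 -0.413  0.01 ] 0.791
```

View pics/crop1.png

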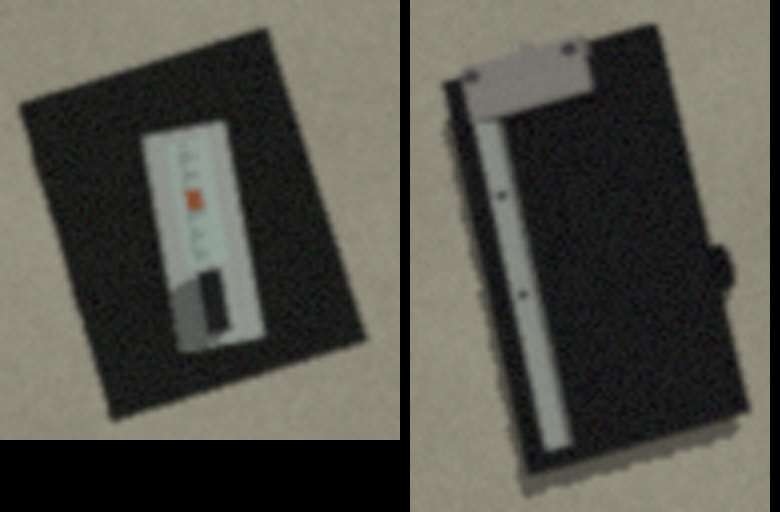

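The crop confirms the mat carrier: its nose points away from the robot and its block is at the rear, about (213,300) in the crop. The stage's lip is at the top and the fence on the left. Next I fit both poses.

```bash
cat >> h.py <<'E'
from scipy.optimize import least_squares
def fit(m,pts,pix,x0,z0):
    """pose x,y,yaw of an upright object from points (m, object frame)"""
    P=np.array(pts,float)/1000; pix=np.array(pix,float)
    def W(x): c,s=np.cos(x[2]),np.sin(x[2]); return np.c_[x[0]+c*P[:,0]-s*P[:,1],x[1]+s*P[:,0]+c*P[:,1],z0+P[:,2]]
    f=lambda x:(np.array([w2px(m,X) for X in W(x)])-pix).ravel()
    r=least_squares(f,x0); return r.x,r.fun.reshape(-1,2).round(2)
E
python3 - <<'E'
from h import *
from cell import optics,robot
m=optics.camera_model("top")
q=lambda L,ox,u0,v0:[((u-ox+.5)/4-.5+u0,(v+.5)/4-.5+v0) for u,v in L]
r,f=fit(m,[(65,25,6),(65,-25,6),(-65,-25,6),(-65,25,6)],q([(142,134),(226,121),(266,337),(178,352)],0,262,232),[.48,-.18,0],.003)
print("carrier",r.round(4),np.degrees(r[2]).round(2),f.tolist())
c,s=np.cos(r[2]),np.sin(r[2]); print("grip",r[0]-.04*c,r[1]-.04*s)
r,f=fit(m,[(120,65,50),(120,-65,50),(-120,-65,50),(-120,65,50),(-110,35,59),(86,47,63),(86,-25,63)],q([(444,82),(657,24),(748,410),(527,474),(573,447),(475,121),(592,91)],410,105,205),[.5,.2,0],0)
print("stage",r.round(4),np.degrees(r[2]).round(2),f.tolist())
p,R=tool(robot.sense()); print(p,R.round(4))
E
```

```text
carrier [ 0.483  -0.1803  0.1566] 8.97 [[0.4, 0.4], [-0.2, 0.07], [-0.69, -0.19], [0.5, -0.26]]
grip 0.44345815698014585 -0.1865192583209248
stage [0.5446 0.1955 0.2646] 15.16 [[-0.22, -0.16], [-0.3, -0.68], [0.3, 0.65], [0.45, 0.61], [-0.8, -0.59], [-0.08, 0.55], [0.65, -0.45]]
[0.2581082  0.62301292 0.23751194] [[-9.238e-01  3.828e-01 -8.000e-04]
 [ 3.828e-01  9.238e-01 -1.800e-03]
 [ 1.000e-04 -2.000e-03 -1.000e+00]]
```

```bash
python3 -m inch '[[88,-28.5,-40,0,0],[88,-28.5,-40,0,0],[88,-28.5,-40,0,0],[88,-28.5,-40,0,0],[88,-28.5,-40,0,0],[88,-28.5,-40,0,0],[88,-28.5,-40,0,0],[88,-28.5,-40,0,0],[88,-28.5,-40,0,0],[88,-28.5,-40,0,0]]' 20
python3 -m inch '[[88,-28.5,-40,0,0],[88,-28.5,-40,0,0],[88,-28.5,-40,0,0],[88,-28.5,-40,0,0],[88,-28.5,-40,0,0],[88,0,0,0,-7.9],[88,0,0,0,-7.9],[88,0,0,0,-7.9],[88,0,0,0,-7.8],[88,0,0,0,0]]'
python3 - <<'E'
from h import *
from cell import robot,optics
s=robot.sense(); p,R=tool(s); print(p,R.round(3),s["qpos"].round(3))
m=optics.camera_model("wrist"); c=-m["R"].T@m["t"]; print("cam in tool",R.T@(c-p),"fwd",R.T@m["R"][2],m["fx"])
E
```

```text
clock: 1.1
tcp_pos: [0.3682, 0.1431, 0.2385]
tcp_rot: [0.612, 3.081, 0.0]
force: [1.1, -0.4, -0.5]
width: 0.0883
clock: 2.1
tcp_pos: [0.4233, -0.0944, 0.2383]
tcp_rot: [0.246, -3.131, -0.0]
force: [0.4, -0.4, -0.3]
width: 0.0879
[ 0.4232725  -0.09440715  0.23826591] [[-0.988 -0.156 -0.001]
 [-0.156  0.988  0.   ]
 [ 0.001  0.    -1.   ]] [-0.277 -0.207  2.089  0.     1.261 -2.005]
cam in tool [ 0.07948305  0.00070982 -0.14487693] fwd [-3.06976408e-01 -3.84971893e-04  9.51717047e-01] 349.4037914157582
```

```bash
python3 -m inch '[[88,-2.8,-47,0,0],[88,-2.8,-47,0,0],[88,0,0,40,0],[88,0,0,30,0],[88,0,0,0,0]]'
cat > look.py <<'E'
import sys
from h import *
from cell import robot,optics
import pickle
n=sys.argv[1]; cam=sys.argv[2] if len(sys.argv)>2 else "wrist"
s=robot.sense(); m=optics.camera_model(cam); im=optics.camera(cam)[:,:,::-1]
cv2.imwrite(f"pics/{n}.png",im); pickle.dump((s,m),open(f"{n}.pkl","wb")); print(s["tcp_pos"],s["tcp_rot"],s["clock"])
E
python3 look.py w1
```

```text
clock: 2.6
tcp_pos: [0.4402, -0.1849, 0.1639]
tcp_rot: [0.24, -3.124, -0.008]
force: [-0.1, -0.2, 0.4]
width: 0.0882
[ 0.44024137 -0.18493611  0.16391559] [ 0.23975331 -3.12389855 -0.00787744] 2.6
```

View pics/w1.png

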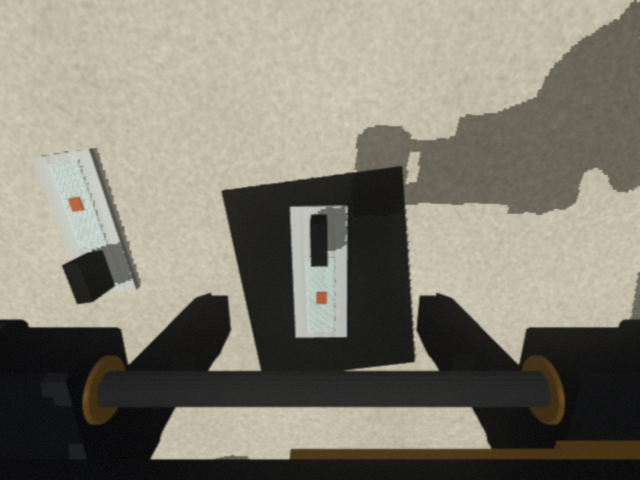

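The wrist view shows the carrier with its block towards the robot, at (319,240). The plate corners are at (291,206), (347,206), (296,338) and (347,337), and there is no foreign object between the fingers.

```bash
cat >> h.py <<'E'
import pickle
def inpose(s,X):  # world point -> tool axes mm from TCP
    p,R=tool(s); return (R.T@(np.asarray(X)-p)*1000).round(1)
E
python3 - <<'E'
from h import *
s,m=pickle.load(open("w1.pkl","rb"))
r,f=fit(m,[(-65,-25,6),(-65,25,6),(65,-25,6),(65,25,6)],[(290.5,206),(347.5,206),(295.5,338),(347.5,337.5)],[.48,-.18,.15],.003)
print(r,np.degrees(r[2]),f.tolist())
c,k=np.cos(r[2]),np.sin(r[2]); g=np.array([r[0]-.04*c,r[1]-.04*k,.032-.019])
p,R=tool(s); print("grip",g,"tool mm",inpose(s,g),"tool x yaw",np.degrees(np.arctan2(R[1,0],R[0,0])), "tilt",R[:,2])
E
```

```text
[ 0.48418716 -0.17937948  0.16573985] 9.496193731439346 [[-0.14, 0.75], [0.35, -0.08], [0.4, -0.3], [-0.64, -0.56]]
grip [ 0.4447353  -0.18597877  0.013     ] tool mm [ -5.5  -2.6 150.9] tool x yaw -171.22120905914943 tilt [-0.00885715  0.00436345 -0.99995125]
```

```bash
python3 -m inch '[[88,-5.5,-2.5,45,-0.4],[88,0,0,50,0],[88,0,0,40,0],[88,0,0,12,0],[88,0,0,0,0],[88,0,0,0,0]]' 35
python3 - <<'E'
from h import *
from cell import robot
s=robot.sense(); print(s["tcp_pos"],tool(s)[1].round(4).tolist(),inpose(s,[.4447,-.186,.013]),s["force"])
E
```

```text
clock: 3.25
tcp_pos: [0.4519, -0.1888, 0.0241]
tcp_rot: [-0.257, 3.128, -0.003]
force: [0.5, 0.1, -0.3]
width: 0.0881
[ 0.45187095 -0.18875092  0.02407403] [[-0.9866, -0.1631, 0.0034], [-0.1631, 0.9866, -0.0016], [-0.0031, -0.0022, -1.0]] [ 6.7  3.9 11. ] [ 0.4581901   0.10023757 -0.30203405]
```

```bash
python3 -m inch '[[88,6.5,3.5,5,0],[88,0,0,6,0],[88,0,0,0,0],[88,0,0,0,0],[88,0,0,0,0]]'
python3 - <<'E'
from h import *
from cell import robot
s=robot.sense(); print(s["tcp_pos"],s["joint_velocities"].round(3),inpose(s,[.4447,-.186,.013]),s["force"])
E
```

```text
clock: 3.75
tcp_pos: [0.443, -0.1857, 0.011]
tcp_rot: [-0.257, 3.131, -0.0]
force: [0.2, 0.5, 0.5]
width: 0.0882
[ 0.4429593  -0.18569206  0.01102104] [-0.002  0.002 -0.001 -0.     0.002 -0.002] [-1.7 -0.6 -2. ] [0.20125161 0.51260287 0.52675414]
```

```bash
python3 -m inch '[[88,-1.5,-0.5,-3,0],[0,0,0,0,0],[0,0,0,0,0],[0,0,0,0,0],[0,0,0,0,0],[0,0,0,0,0],[0,0,0,0,0],[0,0,0,0,0],[0,0,0,0,0],[0,0,0,0,0]]' 35
```

```text
clock: 4.75
tcp_pos: [0.4443, -0.1858, 0.0137]
tcp_rot: [0.257, -3.131, -0.0]
force: [-0.6, -0.9, -0.5]
width: 0.0185
```

```bash
python3 -m inch '[[0,0,0,0,0],[0,0,0,0,0],[0,0,0,0,0],[0,0,0,-20,0],[0,0,0,-30,0],[0,0,0,-40,0],[0,0,0,-40,0],[0,0,0,-26,0],[0,0,0,0,0],[0,0,0,0,0]]'
python3 -m inch '[[0,-8.2,44.8,0,0],[0,-8.2,44.8,0,0],[0,-8.2,44.8,0,0],[0,-8.2,44.8,0,0],[0,-8.2,44.8,0,0],[0,-8.2,44.8,0,0],[0,-8.2,44.8,0,0],[0,-8.2,44.8,0,-5.8],[0,0,0,0,0],[0,0,0,0,0]]'
python3 look.py w2; python3 look.py t2 top
```

```text
clock: 5.75
tcp_pos: [0.444, -0.1856, 0.1693]
tcp_rot: [-0.257, 3.131, -0.0]
force: [0.4, 0.5, -3.0]
width: 0.0136
clock: 6.75
tcp_pos: [0.4485, 0.1788, 0.1668]
tcp_rot: [0.418, -3.108, 0.002]
force: [-0.6, -1.0, -2.1]
width: 0.0139
[0.44845321 0.17883188 0.16684393] [ 4.18463264e-01 -3.10829283e+00  2.23176590e-03] 6.75
[0.44875856 0.17792047 0.16721729] [ 4.15699389e-01 -3.10921830e+00  2.27501935e-03] 6.8
```

View pics/w2.png

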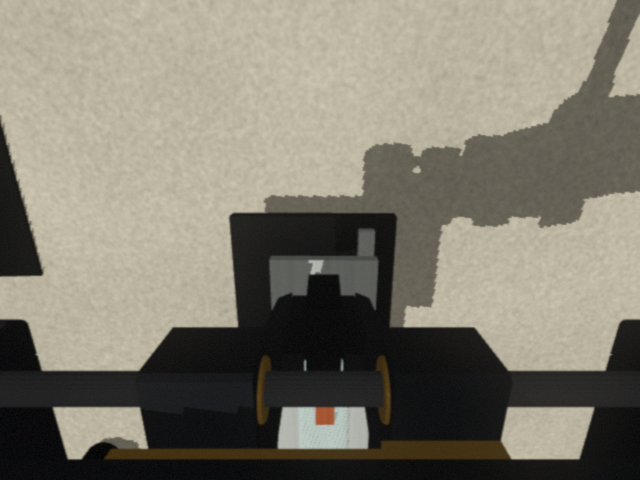

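Viewed so far: 5. The carrier is held level, with its rear edge at (270,257)–(377,257). The stage's rear corners are at (231,214) and (396,214), and the rear end of the fence is at (359,230)–(375,229).

```bash
python3 - <<'E'
from h import *
s,m=pickle.load(open("w2.pkl","rb"))
p,R=tool(s); yaw=np.degrees(np.arctan2(-R[1,0],-R[0,0])); print("tool yaw",yaw)
a,b=px2w(m,270,257,.1625),px2w(m,377.5,257,.1625)
print("carrier rear",inpose(s,a),inpose(s,b),"width",np.linalg.norm(a-b), "yaw",np.degrees(np.arctan2(-(b-a)[0],(b-a)[1])))
a,b=px2w(m,230.5,213.5,.05),px2w(m,396.5,213.5,.05)
mid=(a+b)/2;print("stage rear width",np.linalg.norm(a-b),"yaw",np.degrees(np.arctan2(-(b-a)[0],(b-a)[1])),"stage origin",mid+.12*np.array([np.cos(.2646),np.sin(.2646),0]))
e=px2w(m,239,327,.05);print("right edge yaw",np.degrees(np.arctan2(*(e-a)[1::-1])))
e=px2w(m,390,327,.05);print("left edge yaw",np.degrees(np.arctan2(*(e-b)[1::-1])))
f=px2w(m,358.5,230,.059);c,k=np.cos(.2646),np.sin(.2646);d=f[:2]-[.5446,.1955];print("fence rear inner in stage frame",d@[c,k],d@[-k,c])
E
```

```text
tool yaw 15.334919349462846
carrier rear [ 26.2 -23.5   4.5] [26.2 25.2  4.5] width 0.048760919259642745 yaw 15.285269744952174
stage rear width 0.12685497980482352 yaw 15.279335098303301 stage origin [0.54480218 0.19771335 0.05      ]
right edge yaw 14.896019857821273
left edge yaw 15.676795016961716
fence rear inner in stage frame -0.10865525343782437 0.03596468898155115
```

```bash
python3 -m inch '[[0,-30,0,0,0],[0,-29,-1,0,0],[0,0,0,30,0],[0,0,0,40,0],[0,0,0,22,0],[0,0,0,5,0],[0,0,0,0,0],[0,0,0,0,0],[0,0,0,0,0]]'
cat > st.py <<'E'
from h import *
from cell import robot
s=robot.sense(); p,R=tool(s); S=np.array([.5447,.1965]); a=np.radians(15.2); c,k=np.cos(a),np.sin(a); d=(p[:2]-S)*1000
print("grip in stage mm",(d@[c,k]).round(2),(d@[-k,c]).round(2),"z",(p[2]*1000).round(2),"yaw",np.degrees(np.arctan2(-R[1,0],-R[0,0])).round(2),"tilt",R[:2,2].round(4),"F stage",(s["force"][:2]@[c,k]).round(1),(s["force"][:2]@[-k,c]).round(1),s["force"][2].round(1),"T",s["torque"].round(2),"w",s["width"].round(4),"t",s["clock"])
E
python3 st.py
```

```text
clock: 7.75
tcp_pos: [0.5093, 0.1931, 0.0746]
tcp_rot: [-0.414, 3.111, 0.001]
force: [-0.9, -0.2, -1.5]
width: 0.0135Traceback (most recent call last):
  File "st.py", line 4, in <module>
    print("grip in stage mm",(d@[c,k]).round(2),(d@[-k,c]).round(2),"z",(p[2]*1000).round(2),"yaw",np.degrees(np.arctan2(-R[1,0],-R[0,0])).round(2),"tilt",R[:2,2].round(4),"F stage",(s["force"][:2]@[c,k]).round(1),(s["force"][:2]@[-k,c]).round(1),s["force"][2].round(1),"T",s["torque"].round(2),"w",s["width"].round(4),"t",s["clock"])
                                                                                                                                                                                                                                                                                                           ^^^^^^^^^^^^^^^^
AttributeError: 'float' object has no attribute 'round'
```

```bash
sed -i 's/s\["width"\].round(4)/round(float(s["width"]),4)/' st.py; python3 st.py; python3 -m inch '[[0,0,0,6,0],[0,0,0,4,0],[0,0,0,0,0],[0,0,0,0,0],[0,0,0,0,0]]'; python3 st.py
```

```text
grip in stage mm -35.07 6.03 z 74.64 yaw 15.15 tilt [0.0033 0.0011] F stage -0.9 0.1 -1.5 T [ 0.08 -0.02  0.02] w 0.0135 t 7.75
clock: 8.25
tcp_pos: [0.5077, 0.1931, 0.0627]
tcp_rot: [0.416, -3.114, 0.0]
force: [-0.4, 0.2, -1.8]
width: 0.0138
grip in stage mm -36.61 6.45 z 62.71 yaw 15.2 tilt [-0. -0.] F stage -0.4 0.3 -1.8 T [ 0.01  0.05 -0.  ] w 0.0138 t 8.25
```

```bash
python3 -m inch '[[0,0,0,1,0],[0,0,0,0,0],[0,0,0,0,0]]'; python3 st.py;python3 -m inch '[[0,0,0,1,0],[0,0,0,0,0],[0,0,0,0,0]]'; python3 st.py
```

```text
clock: 8.55
tcp_pos: [0.5077, 0.193, 0.0617]
tcp_rot: [0.415, -3.114, 0.0]
force: [-0.4, 0.0, -1.9]
width: 0.0137
grip in stage mm -36.63 6.35 z 61.69 yaw 15.19 tilt [-0. -0.] F stage -0.4 0.1 -1.9 T [ 0.03  0.1  -0.02] w 0.0137 t 8.55
clock: 8.85
tcp_pos: [0.5078, 0.1931, 0.0608]
tcp_rot: [-0.415, 3.114, 0.0]
force: [0.4, -0.0, -1.7]
width: 0.0136
grip in stage mm -36.51 6.34 z 60.77 yaw 15.19 tilt [0.0002 0.0001] F stage 0.4 -0.1 -1.7 T [ 0.02 -0.02  0.02] w 0.0136 t 8.85
```

```bash
for i in 1; do python3 -m inch '[[0,0,0,0.6,0],[0,0,0,0,0],[0,0,0,0,0]]'; python3 st.py; done; python3 -m inch '[[0,0,0,0.6,0],[0,0,0,0,0],[0,0,0,0,0]]'; python3 st.py
```

```text
clock: 9.15
tcp_pos: [0.5078, 0.193, 0.0607]
tcp_rot: [-0.415, 3.114, -0.0]
force: [-2.3, -1.4, 5.3]
width: 0.0136
grip in stage mm -36.5 6.34 z 60.69 yaw 15.19 tilt [0.0002 0.    ] F stage -2.6 -0.7 5.3 T [-0.09  0.42 -0.02] w 0.0136 t 9.15
clock: 9.45
tcp_pos: [0.5079, 0.1931, 0.0607]
tcp_rot: [-0.415, 3.114, 0.0]
force: [-4.6, -1.4, 9.0]
width: 0.0138
grip in stage mm -36.45 6.33 z 60.72 yaw 15.19 tilt [0.0002 0.    ] F stage -4.8 -0.1 9.0 T [-0.19  0.7  -0.04] w 0.0138 t 9.45
```

```bash
python3 -m inch '[[0,0,0,-0.9,0],[0,0,1.2,0,0],[0,0,1,0,0],[0,0,0,0,0],[0,0,0,0,0]]'; python3 st.py; python3 -m inch '[[0,0,0.8,0,0],[0,0,0,0,0],[0,0,0,0,0]]'; python3 st.py;  python3 -m inch '[[0,0,0.6,0,0],[0,0,0,0,0],[0,0,0,0,0]]'; python3 st.py
```

```text
clock: 9.95
tcp_pos: [0.5077, 0.1952, 0.0607]
tcp_rot: [-0.415, 3.113, 0.0]
force: [1.9, -1.0, 2.9]
width: 0.0138
grip in stage mm -35.99 8.47 z 60.73 yaw 15.2 tilt [0.0012 0.0002] F stage 1.6 -1.4 2.9 T [-0.28 -0.1   0.02] w 0.0138 t 9.95
clock: 10.25
tcp_pos: [0.5075, 0.196, 0.0607]
tcp_rot: [-0.415, 3.113, 0.0]
force: [1.2, -2.3, 4.1]
width: 0.0139
grip in stage mm -36.03 9.29 z 60.74 yaw 15.2 tilt [0.0012 0.0002] F stage 0.5 -2.5 4.1 T [-0.31 -0.2  -0.04] w 0.0139 t 10.25
clock: 10.55
tcp_pos: [0.5072, 0.1965, 0.0607]
tcp_rot: [-0.415, 3.113, -0.0]
force: [2.5, -3.4, 4.8]
width: 0.0136
grip in stage mm -36.16 9.79 z 60.7 yaw 15.2 tilt [ 0.001 -0.   ] F stage 1.5 -3.9 4.8 T [-0.39 -0.23 -0.02] w 0.0136 t 10.55
```

```bash
python3 -m inch '[[0,0,0.6,-0.2,0],[0,0,0,0,0],[0,0,0,0,0]]' >/dev/null; python3 st.py; python3 -m inch '[[0,0,0.6,0,0],[0,0,0,0,0],[0,0,0,0,0]]'>/dev/null; python3 st.py; python3 look.py w3; python3 look.py t3 top
python3 - <<'E'
import cv2
im=cv2.imread("pics/t3.png"); cv2.imwrite("pics/t3c.png",cv2.resize(im[200:335,95:215],None,fx=4.4,fy=4.4,interpolation=cv2.INTER_CUBIC))
E
```

```text
grip in stage mm -36.09 9.89 z 60.73 yaw 15.23 tilt [ 0.0014 -0.0008] F stage 2.7 -5.3 3.9 T [-0.69 -0.48  0.03] w 0.0141 t 10.85
grip in stage mm -36.08 9.92 z 60.77 yaw 15.24 tilt [ 0.0016 -0.0017] F stage 2.3 -7.6 3.7 T [-1.03 -0.58  0.06] w 0.0138 t 11.15
[0.50728476 0.19661895 0.0607662 ] [-4.16519346e-01  3.11248722e+00 -2.98000768e-03] 11.15
[0.50731903 0.19664395 0.06077006] [-4.16479974e-01  3.11247723e+00 -2.92822236e-03] 11.2
```

View pics/w3.png

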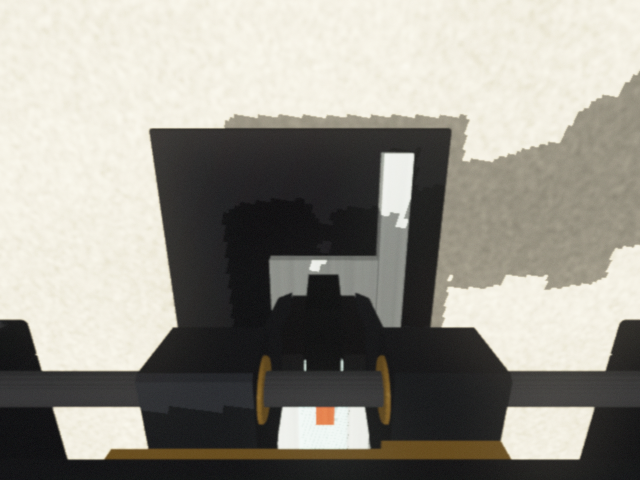

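View pics/t3c.png

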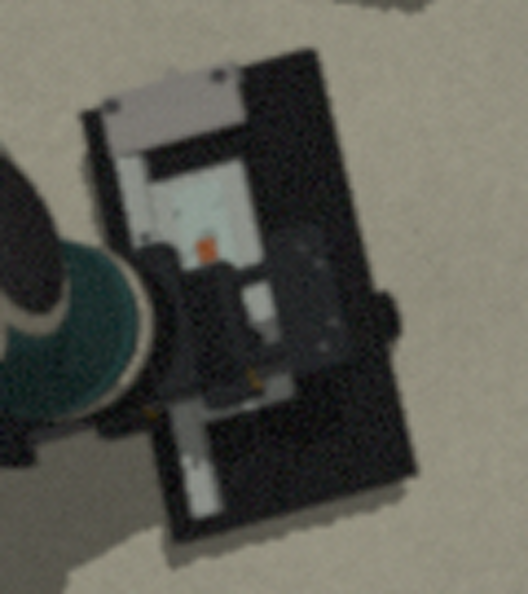

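Both views agree. The carrier lies on the stage against the fence, with the plate edge meeting the fence at x≈378 in the wrist view, and its nose about 16 mm short of the lip. I'll release slightly to let it rest, check, and regrip.

```bash
python3 -m inch '[[0,0,0,-0.4,0],[0,0,0,0,0],[22,0,0,0,0],[22,0,0,0,0],[22,0,0,0,0],[22,0,0,0,0],[22,0,0,0,0],[22,0,0,0,0],[22,0,0,0,0],[22,0,0,0,0]]'; python3 st.py; python3 -m inch '[[22,0,0,0,0],[22,0,0,0,0],[22,0,0,0,0],[22,0,0,0,0],[22,0,0,0,0]]' >/dev/null;python3 look.py w4; python3 st.py
python3 - <<'E'
import cv2
a=cv2.imread("pics/w3.png");b=cv2.imread("pics/w4.png")
f=lambda i:cv2.resize(i[120:330,220:470],None,fx=1.5,fy=2.4,interpolation=cv2.INTER_CUBIC)
cv2.imwrite("pics/w34.png",cv2.hconcat([f(a),f(b)]))
E
```

```text
clock: 12.25
tcp_pos: [0.5065, 0.1977, 0.0611]
tcp_rot: [-0.415, 3.114, 0.0]
force: [0.2, 0.9, 0.9]
width: 0.0219
grip in stage mm -36.59 11.18 z 61.06 yaw 15.19 tilt [0.     0.0001] F stage 0.4 0.8 0.9 T [ 0.08 -0.03  0.01] w 0.0219 t 12.25
[0.5064373  0.19762862 0.0610044 ] [ 4.15352610e-01 -3.11400730e+00  1.49072994e-05] 12.75
grip in stage mm -36.62 11.14 z 61.02 yaw 15.2 tilt [0. 0.] F stage 0.4 -0.4 0.5 T [ 0.02 -0.01  0.02] w 0.022 t 12.8
```

View pics/w34.png

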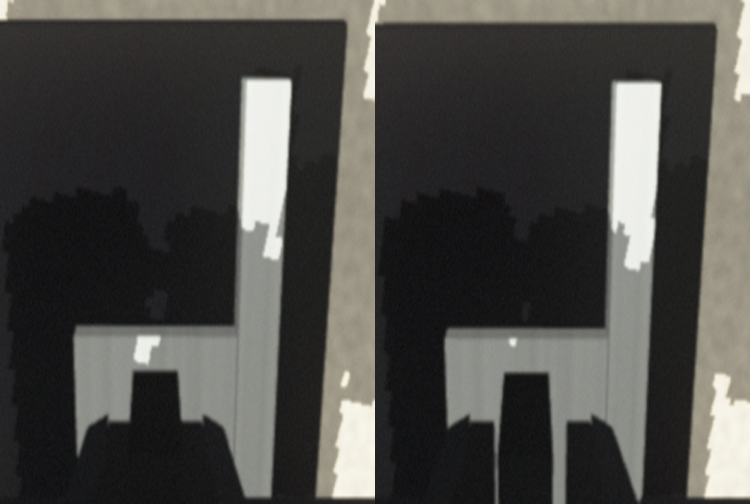

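Released, the carrier stays flat and its edge stays on the fence with no gap. Next I regrip and slide in.

```bash
python3 -m inch '[[22,0,-0.5,0,0],[0,0,0,0,0],[0,0,0,0,0],[0,0,0,0,0],[0,0,0,0,0],[0,0,0,0,0],[0,0,0,0,0]]' 45 >/dev/null; python3 st.py; python3 -m inch '[[0,-2.5,0,0,0],[0,-2.5,0,0,0],[0,-2.5,0,0,0],[0,-2.5,0,0,0],[0,-2.5,0,0,0],[0,-2.5,0,0,0],[0,-2.5,0,0,0],[0,-2.5,0,0,0],[0,0,0,0,0],[0,0,0,0,0]]' >/dev/null; python3 st.py
```

```text
grip in stage mm -36.54 9.95 z 61.08 yaw 15.21 tilt [ 0.0004 -0.001 ] F stage -0.9 -4.8 0.8 T [-0.81 -0.23 -0.05] w 0.0137 t 13.5
grip in stage mm -18.44 9.93 z 61.0 yaw 15.2 tilt [-0.0036 -0.0021] F stage -6.3 -5.7 6.0 T [-0.98  0.53  0.02] w 0.0137 t 14.5
```

```bash
python3 -m inch '[[0,-1.5,0,-0.3,0],[0,-1.5,0,0,0],[0,0,0,0,0],[0,0,0,0,0],[0,0,0,0,0]]' >/dev/null; python3 st.py;python3 -m inch '[[0,-1.5,0,0,0],[0,-1.5,0,0,0],[0,0,0,0,0],[0,0,0,0,0],[0,0,0,0,0]]' >/dev/null; python3 st.py
```

```text
grip in stage mm -15.64 9.89 z 61.01 yaw 15.2 tilt [-0.0039 -0.0023] F stage -5.6 -6.1 4.8 T [-0.92  0.53  0.03] w 0.0137 t 15.0
grip in stage mm -12.64 9.93 z 61.03 yaw 15.2 tilt [-0.0039 -0.0022] F stage -6.2 -5.2 5.1 T [-0.91  0.5   0.02] w 0.0138 t 15.5
```

```bash
python3 -m inch '[[0,-2,0,0,0],[0,-2,0,0,0],[0,-2,0,0,0],[0,-2,0,0,0],[0,-2,0,0,0],[0,0,0,0,0],[0,0,0,0,0],[0,0,0,0,0]]' >/dev/null; python3 st.py;python3 -m inch '[[0,-1,0,0,0],[0,-1,0,0,0],[0,-1,0,0,0],[0,0,0,0,0],[0,0,0,0,0],[0,0,0,0,0]]' >/dev/null; python3 st.py;python3 -m inch '[[0,-1,0,0,0],[0,-1,0,0,0],[0,0,0,0,0],[0,0,0,0,0],[0,0,0,0,0]]' >/dev/null; python3 st.py
```

```text
grip in stage mm -2.44 9.91 z 61.03 yaw 15.2 tilt [-0.0035 -0.0021] F stage -5.7 -6.3 4.2 T [-0.84  0.42  0.01] w 0.0137 t 16.3
grip in stage mm -0.19 9.9 z 61.02 yaw 15.2 tilt [-0.005  -0.0025] F stage -6.4 -4.5 6.1 T [-0.95  0.7   0.04] w 0.0136 t 16.9
grip in stage mm 0.13 9.89 z 61.0 yaw 15.2 tilt [-0.0084 -0.0036] F stage -11.7 -5.4 11.8 T [-1.09  1.34  0.02] w 0.0135 t 17.4
```

```bash
python3 -m inch '[[0,-1,0,0,0],[0,-1,0,0,0],[0,0,0,0,0],[0,0,0,0,0],[0,0,0,0,0]]' >/dev/null; python3 st.py;python3 -m inch '[[0,-1,0,0,0],[0,-1,0,0,0],[0,0,0,0,0],[0,0,0,0,0],[0,0,0,0,0]]' >/dev/null; python3 st.py;
```

```text
grip in stage mm 1.42 9.91 z 61.0 yaw 15.2 tilt [-0.0099 -0.004 ] F stage -14.2 -5.1 12.7 T [-1.24  1.64  0.  ] w 0.0134 t 17.9
grip in stage mm 2.69 9.89 z 60.99 yaw 15.2 tilt [-0.0113 -0.0045] F stage -15.7 -4.5 14.3 T [-1.3   1.93 -0.02] w 0.0134 t 18.4
```

```bash
python3 -m inch '[[0,-1,0,0,0],[0,-1,0,0,0],[0,0,0,0,0],[0,0,0,0,0],[0,0,0,0,0]]' >/dev/null; python3 st.py;python3 -m inch '[[0,-1,0,0,0],[0,-1,0,0,0],[0,0,0,0,0],[0,0,0,0,0],[0,0,0,0,0]]' >/dev/null; python3 st.py;python3 -m inch '[[0,-1,0,0,0],[0,-0.5,0,0,0],[0,0,0,0,0],[0,0,0,0,0],[0,0,0,0,0]]' >/dev/null; python3 st.py;
```

```text
grip in stage mm 3.96 9.9 z 60.98 yaw 15.2 tilt [-0.0128 -0.0049] F stage -18.4 -5.5 17.1 T [-1.37  2.22 -0.05] w 0.0134 t 18.9
grip in stage mm 5.17 9.87 z 60.96 yaw 15.2 tilt [-0.0145 -0.0054] F stage -20.9 -5.4 18.1 T [-1.5   2.59 -0.01] w 0.0137 t 19.4
grip in stage mm 5.89 9.9 z 60.92 yaw 15.21 tilt [-0.0161 -0.0059] F stage -22.5 -5.2 20.8 T [-1.55  2.89 -0.  ] w 0.0138 t 19.9
```

```bash
python3 -m inch '[[0,-1,0,0,0],[0,-0.5,0,0,0],[0,0,0,0,0],[0,0,0,0,0],[0,0,0,0,0]]' >/dev/null; python3 st.py;python3 -m inch '[[0,-1,0,0,0],[0,-0.5,0,0,0],[0,0,0,0,0],[0,0,0,0,0],[0,0,0,0,0]]' >/dev/null; python3 st.py; python3 look.py t5 top; python3 look.py s5 scene; python3 look.py w5
python3 - <<'E'
import cv2
z=lambda i,f:cv2.resize(i,None,fx=f,fy=f,interpolation=cv2.INTER_CUBIC)
a=z(cv2.imread("pics/t5.png")[200:300,100:190],4.4); b=z(cv2.imread("pics/s5.png")[140:240,400:480],4.4)
cv2.imwrite("pics/c5.png",cv2.hconcat([a,b])); print(a.shape,b.shape)
E
```

```text
grip in stage mm 5.94 9.9 z 60.87 yaw 15.21 tilt [-0.0191 -0.0068] F stage -27.0 -5.1 23.7 T [-1.71  3.48  0.  ] w 0.0136 t 20.4
grip in stage mm 6.13 9.9 z 60.8 yaw 15.21 tilt [-0.0218 -0.0076] F stage -30.0 -5.1 26.8 T [-1.88  4.08 -0.02] w 0.014 t 20.9
[0.54801876 0.20765908 0.06080397] [ 0.4127742  -3.09152464  0.00727245] 20.9
[0.54806666 0.20767943 0.06083852] [ 0.41287786 -3.09163515  0.00725538] 20.95
[0.54807825 0.2076626  0.06081423] [ 0.41279243 -3.09162779  0.00729539] 21.0
(440, 396, 3) (440, 352, 3)
```

View pics/c5.png

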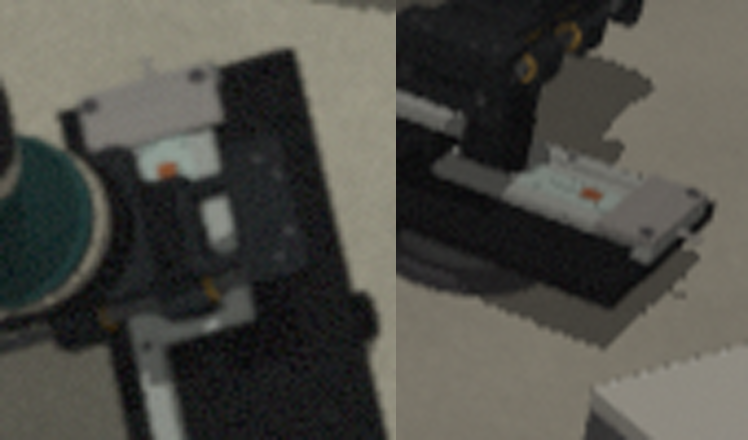

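The nose has stopped hard: position stalls at about 6.0 mm while force rises from 22 to 30 N, about 6 mm after plunger contact. The top crop shows the carrier under the lip and the pin out behind it at (147,65). Excess push only pitches the tool, so I'll ease it and watch that the carrier stays home.

```bash
python3 -m inch '[[0,0.8,0,0,0],[0,0.7,0,0,0],[0,0,0,0,0],[0,0,0,0,0],[0,0,0,0,0]]' >/dev/null; python3 st.py;python3 -m inch '[[0,0.8,0,0,0],[0,0.7,0,0,0],[0,0,0,0,0],[0,0,0,0,0],[0,0,0,0,0]]' >/dev/null; python3 st.py; python3 -m inch '[[0,0.5,0,0,0],[0,0.5,0,0,0],[0,0,0,0,0],[0,0,0,0,0],[0,0,0,0,0]]' >/dev/null; python3 st.py; python3 look.py w6
```

```text
grip in stage mm 6.15 9.88 z 60.83 yaw 15.21 tilt [-0.0187 -0.0067] F stage -26.3 -5.5 22.9 T [-1.71  3.48  0.05] w 0.0134 t 21.55
grip in stage mm 6.15 9.87 z 60.79 yaw 15.2 tilt [-0.0157 -0.0058] F stage -21.3 -4.8 19.2 T [-1.53  2.86  0.06] w 0.0138 t 22.05
grip in stage mm 6.18 9.92 z 60.86 yaw 15.21 tilt [-0.0135 -0.0051] F stage -18.5 -5.2 16.7 T [-1.45  2.47 -0.01] w 0.0134 t 22.55
[0.5480639  0.20768924 0.06086275] [ 0.41387674 -3.10000549  0.00513513] 22.55
```

View pics/w6.png

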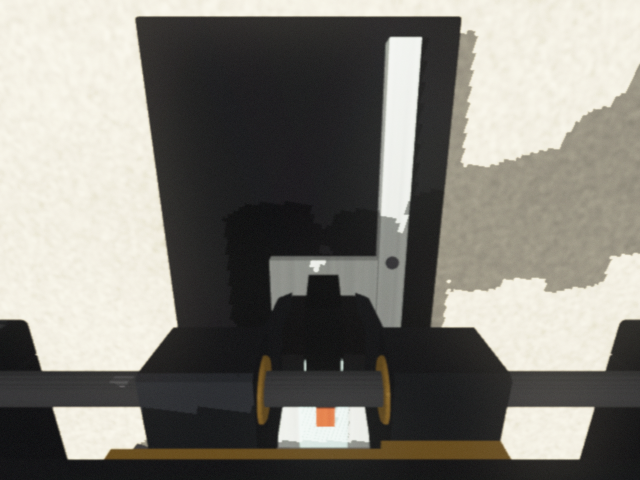

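Picture 10: the carrier edge is still tight to the fence, with its corner at (377,257) as when it was first seated, so it has not slipped in the grip. As a last check I compare the pin behind the lip before and after, numerically, and re-read the state.

```bash
python3 look.py t6 top; python3 look.py s6 scene; python3 - <<'E'
from h import *
a=np.radians(15.2);c,k=np.cos(a),np.sin(a)
for A,B in (("t3","t6"),("s0" if 0 else "scene0","s6")):
    m=pickle.load(open(B+".pkl","rb"))[1]
    I,J=[cv2.GaussianBlur(cv2.imread(f"pics/{n}.png",0),(0,0),.6).astype(float) for n in (A,B)]
    print(A,B)
    for x in (118,122,124,126,128,130,132,134,138):
        u=w2px(m,[.5447+(c*x-k*10)/1000,.1965+(k*x+c*10)/1000,.054]); 
        v=[cv2.getRectSubPix(i.astype(np.float32),(1,1),tuple(map(float,u)))[0,0] for i in (I,J)]
        print(x,u.round(1),np.round(v,0))
E
python3 st.py
```

```text
[0.54804786 0.20767184 0.06082473] [ 0.41380214 -3.09994276  0.00516017] 22.6
[0.5480614  0.2076653  0.06085711] [ 0.41388117 -3.09996841  0.0051706 ] 22.65
t3 t6
118 [134.5 219. ] [119. 118.]
122 [134.1 217.4] [119. 119.]
124 [133.9 216.6] [121. 121.]
126 [133.8 215.8] [123. 122.]
128 [133.6 215. ] [127. 124.]
130 [133.4 214.2] [132. 124.]
132 [133.2 213.4] [136. 126.]
134 [133.1 212.7] [137. 130.]
138 [132.7 211.1] [138. 139.]
scene0 s6
118 [462.  191.6] [77. 80.]
122 [463.5 192.2] [73. 75.]
124 [464.3 192.4] [76. 78.]
126 [465.  192.7] [78. 81.]
128 [465.8 193. ] [77. 81.]
130 [466.6 193.3] [81. 81.]
132 [467.4 193.6] [92. 88.]
134 [468.1 193.9] [105.  97.]
138 [469.7 194.4] [111. 111.]
grip in stage mm 6.15 9.88 z 60.83 yaw 15.21 tilt [-0.0136 -0.0052] F stage -18.3 -4.6 16.0 T [-1.42  2.52  0.02] w 0.014 t 22.7
```

The pin now reaches roughly 5 mm further out than before (the edge moves from about 129 to 134 mm). That fits full plunger travel, and the state is steady. Handing in.

```bash
python3 -c "
from cell import ticket; print(ticket.sign_off())"; python3 st.py
```

```text
the job is handed in; nothing more can be done
None
the job is handed in; nothing more can be done
```

The carrier is fully home under the lip, flush with the fence, and the gripper is holding it pressed there. I handed the job in at about 22.7 s on the robot's clock.

**What I did**
- I picked up the carrier on the mat, which was the one nearest the base.
- I laid it on the stage with its nose about 16 mm short of the lip and pushed it against the fence.
- I opened the fingers for a good half second so it rested there on its own. The close view showed it flat with no gap at the fence.
- I regripped it and slid it along the fence until it stopped, then eased the push from 30 N to 18 N. It did not move back.

**Last checks**
- **Home:** it moved about 6 mm after touching the plunger. It then stopped while the force kept rising, which is the rigid wall. The pin behind the lip showed about 5 mm further out, against 6 mm expected; that reading is coarse.
- **Flush:** the heading was 15.2°, the same as the stage, with about 5 N holding it to the fence.
- **Disagreements:** the grip point ended at x = 6.15 mm in my stage estimate, against the nominal 5 mm, which is within the camera calibration error. The tool is tilted about 0.8° by the push. The tool tip stayed at its height (60.8 mm, against 61.0 mm before the slide), so I take the carrier to be still flat, but I did not see that directly.
- **Other objects:** I saw no contact with them, but I did not compare them one by one at the end.

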